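# Clear the tag plate and present a tube to the press

### The job

Get the tube press ready for its next part: lift the tag plate off the two V-blocks and hang it by its hole on the post of the tag stand, so that it lies flat on the stand's wooden bar, and let go of it. Then draw the chromed tube out of its slanted holder, turn it level and hold it centred over the V-blocks and in line with them, the end with the black plug towards the press cylinder, about a hand's breadth (80 mm) above them and touching nothing else. Finish while still holding it there, still, and leave the bin, the loose plug and the wrench where they are.

Things in the scene. Friction and masses are not known exactly. Their poses are not given: they have to be found in the camera images.
- press: Fixed tube press: dark base plate 130 (x) x 530 mm (y -170 to 360), 12 thick, with two steel V-blocks; at its +y end a grey cylinder (y 198 to 357, 102 high), its ram with a black 56 mm disc reaching in to y = 148, 99 high; at its -y end a stop plate (y -164 to -140, 90 high). Origin: on the bench midway between the V-blocks; +y along their groove towards the cylinder, z up.
- cradle (a point): Midway between the two V-blocks, on the groove's line, level with their flat tops, 70 mm above the bench. Each block is 64 mm wide (x) and 20 mm thick (y), centred 45 mm either side of this point; the 70 mm gap between them is open down to the base plate. Groove 32 mm wide, 16 mm deep. Axes as the press.
- tag: Loose tag plate: flat bare aluminium 120 x 44 x 6 mm, 70 to 120 g, a white paper label on one half of its upper face and a round 23 mm hole through the other half. Starts flat on the V-blocks, roughly along their groove, hole end towards the cylinder. Origin: centre of its underside; x along its length towards the hole end, z up.
- tag_hole (a point): Centre of the hole of the tag plate at the underside, 40 mm from the plate's centre along the plate's +x.
- stand: Fixed tag stand: dark foot 130 x 70 x 8 mm, on it a wooden bar 116 mm long (x), 24 mm wide (y), top 42 mm above the bench, with an upright steel post at one end. With its hole over the post and its length along the bar, the tag plate lies flat and overhangs 10 mm each side. Origin: on the bench under the bar's middle; x along the bar towards the post, z up.
- post_foot (a point): Foot of the post, on the bar's top, 40 mm from the bar's middle along the stand's +x. The post is 12 mm in diameter, rises 44 mm above the bar and its last 8 mm taper.
- holder: The tube holder, fixed to the bench: a grey foot 150 x 90 x 10 mm with a dark square steel sleeve (40 mm outside, 28 mm inside, 80 mm deep) slanting at 45 degrees: its mouth looks up and towards the holder's +x. Origin: centre of the foot, on the bench; z up.
- holder_mouth (a point): Centre of the sleeve's mouth, about 102 mm above the bench. Axes as the holder; the sleeve's axis points equally along +x and +z.
- tube: Loose chromed tube, 25 mm in diameter, 247 mm long with the black plug (29 mm in diameter, last 12 mm) on one end; 110 to 220 g. Starts in the sleeve, plug end up, about 165 mm showing, leaning about 45 degrees (up to 3 more by the sleeve's play), held only by gravity and friction. Origin: centre of its open end; z along its axis to the plug.
- tube_mid (a point): Point on the tube's axis 120 mm from the open end, about 5 mm from its centre of mass; in the sleeve about 40 mm outside the mouth. Axes as the tube.
- tube_foot (a point): Centre of the tube's open end.
- bin: Bystander: small open blue plastic bin with black plugs, 110 (x) x 80 (y) x 45 mm high, loose. Origin: centre of its underside.
- plug: Bystander: one loose black plug standing on the bench, 29 mm in diameter, 20 mm high. Origin: centre of its underside.
- wrench: Bystander: a steel wrench lying on the bench, about 180 mm long, along its x. Origin: at the bench, near its middle.
Mind the look-alikes: they are no part of the job. What is shaped like the tube but pink is not meant.

How it is judged:
By the outcome, as a careful person would: the job done as asked, in the order asked, and still so for the second after the job is handed in, while the arm keeps its last pose, push and grip.
It also fails if it takes over 69 s, if anything falls off the work surface, if the arm or the gripper's body presses on something with over 40 N, if the wrist force passes 120 N, or if a joint passes its speed limit or range.

### The arm

A 6-joint arm with a two-finger parallel gripper is mounted at the origin on the work surface. World frame = base frame: x ahead of the robot, y to its left, z up, the work surface at z = 0. Lengths are in m, angles in degrees, forces in N, time in s.
With the tool pointing down it reaches from about 0.25 to 0.725 m from the base axis. Payload 9.7 kg.
Tool frame: the origin (TCP) lies between the finger pads; the fingertips stand 19 mm ahead of it and the grasp point (between the pads) is the TCP; z points along the fingers, y is the line along which they close (so a half turn about z gives the same grasp; the last joint's range is limited). The gripper opens to 85 mm and grips with 20 to 120 N. Pads are 22 mm wide; open, the fingers measure 114 mm over their backs; the gripper's body (76 mm by 85 mm) begins 54 mm behind the grasp point. The pads swing forward as they close: fully open they stand 13 mm farther back than shut.
Start: joints at [74.828, 4.979, 10.078, 95.1, 0, 90], TCP at [0.144, 0.531, 0.25] pointing down, gripper open.
Joint ranges: [-179.16, 179.16], [-48.56, 103.87], [-65.8, 70.77], [-126.05, 130.52], [-82.76, 87.17], [-180, 180]. Speed limits (degrees/s): [127.2, 127.2, 147.25, 180, 180, 180].

### API

Orientations are given as [roll, pitch, yaw] about the fixed x, y, z axes, in that order (R = Rz(yaw) Ry(pitch) Rx(roll)).
In Python, from workcell import telemetry, camera, calibration, workorder gives the robot as it stands.
- The arm moves only by the tool play_rows, never from a script. Its argument "increments" is a list of rows, each a list of 3 entries, a list of its own where there are three numbers: the shift along the tool's x, y, z in mm, then the turn, a rotation vector about the tool's x, y, z in degrees, then the closure, from 0 (fully open) to 1 (shut). In form: [[[x, y, z], [ax, ay, az], jaw], ...]. A call has 1 to 20 rows; each row is the pose to reach, as a shift and turn from the pose commanded when the call began, along the tool's axes at that moment; what a row does not reach only later rows make up. A row lasts 1/10 s, in which the tool goes at most 50 mm and 8.59 degrees, less where a joint would pass 70% of its speed; a pose out of reach is approached as far as the arm can. A call with a gripper value outside its range is refused whole. The fingers move at their own pace and stop on an object; "grip_force" is the grip in N (left out, the last holds). Time passes only in rows, so rows that repeat a pose let the fingers close. It gives the time, the measured TCP pose, the force, the opening and the grip force at its end, in the units of the state.
- telemetry.get_obs(): the state, without advancing time (a new reading comes with each control period).
- camera(name): name is "scene" or "top"; returns (picture, depth): 420x560x3 uint8, red, green, blue; 420x560 float32, m along the optical axis (not along the pixel's ray), 0 where there is no reading.
- calibration(name): a dict with "vertical_fov" (degrees; the focal length in pixels is half the picture's height over the tangent of half this angle, whatever the lens; pixels are square), "cx", "cy" (the principal point, pixels), "rvec" (rotation vector, rad) and "tvec" (3), from world to camera coordinates, as OpenCV has them. Camera axes: x right, y down, z forward; pixel columns grow to the right and rows downward; lengths in m; the calibration is good to about 2 mm. A picture is of the moment at which its call begins. calibration takes no time and is no camera call.
- workorder.job_done(): hands the job in; it is judged then, once.
The state is a dict: "time": time; "q": joint angles; "qd": joint speeds; "joint_efforts": joint torques, N m; "ee_pos": TCP position; "tcp_rot": TCP orientation; "wrist_force": force on the tool from outside, world axes, zero at the start; "torque": the same for the moment, N m; "opening": finger opening in m; "grasp_force": force on a finger pad.
Only numpy, scipy, OpenCV 4.12 (cv2) and the standard library are available. Lean on these libraries where they do the work, as an engineer would, in place of code of your own. Each camera call takes 0.05 s, during which the arm holds its last target. There are 200 camera calls.

## Working session

There is one attempt and no reset: what is moved stays moved. The work goes in short steps, Python scripts to look and compute and a tool call to move; the robot and the scene stay as the last step left them, time stands still between calls to the robot, and variables do not carry over. Pictures are saved under pics/ and viewed, at most 10 in all, crops included, and the job is handed in when it is done.

Besides the shell and the picture viewer there is one more tool, called after ">>>" as name(argument=value, ...) on one line, values as JSON. play_rows: Moves the arm, as the interface text tells. Its arguments: {"type":"object","properties":{"increments":{"type":"array"},"grip_force":{"type":"number"}},"required":["increments"]}

```bash
mkdir -p pics; ls; cat > h.py <<'E'
import numpy as np, cv2
from workcell import telemetry, camera, calibration, workorder
def cal(n):
    c=calibration(n); f=210/np.tan(np.radians(c["vertical_fov"]/2))
    K=np.array([[f,0,c["cx"]],[0,f,c["cy"]],[0,0,1]]); R=cv2.Rodrigues(np.array(c["rvec"],float))[0]
    return K,R,np.array(c["tvec"],float)
def ray(n,uv):
    K,R,t=cal(n); uv=np.atleast_2d(uv); d=np.c_[uv,np.ones(len(uv))]@np.linalg.inv(K).T@R
    return -R.T@t,d
def onplane(n,uv,z):
    c,d=ray(n,uv); return c+d*((z-c[2])/d[:,2])[:,None]
def cloud(n,dep):
    v,u=np.mgrid[:420,:560]; c,d=ray(n,np.c_[u.ravel(),v.ravel()])
    return (c+d*dep.ravel()[:,None]).reshape(420,560,3)
def proj(n,P):
    K,R,t=cal(n); p=(np.atleast_2d(P)@R.T+t)@K.T; return p[:,:2]/p[:,2:]
E
python3 - <<'E'
from h import *
for n in("scene","top"):
    p,d=camera(n); np.savez(f"{n}0.npz",p=p,d=d); cv2.imwrite(f"pics/{n}0.png",cv2.resize(p[:,:,::-1],(800,600),interpolation=cv2.INTER_CUBIC))
    print(n,calibration(n),"pos",ray(n,[[280,210]])[0],(d==0).mean())
print(telemetry.get_obs())
E
```

```text
pics
scene {'vertical_fov': 53.786940887276806, 'cx': 277.4446689213845, 'cy': 210.89076107973585, 'rvec': array([ 0.84952506,  2.53184151, -1.05639823]), 'tvec': array([ 0.55550478, -0.04944853,  1.24013343])} pos [1.01671874 0.38091695 0.81862502] 0.004000850340136054
top {'vertical_fov': 53.80593911857898, 'cx': 277.50824887276264, 'cy': 201.29675599500348, 'rvec': array([ 2.19632126, -2.19953309,  0.07110391]), 'tvec': array([-0.1896221 ,  0.56307935,  1.17025755])} pos [ 0.49723939 -0.17924607  1.20130823] 0.003949829931972789
{'time': 0.1, 'q': array([7.48277428e+01, 5.00751643e+00, 1.00392925e+01, 9.51007106e+01,
       1.47333924e-03, 9.00014305e+01]), 'qd': array([-0.03536348, -0.07682718,  0.18586246, -0.05374761, -0.01726082,
        0.00100887]), 'joint_efforts': array([ 1.20830842e-03, -5.21559584e+01,  4.65652907e+01,  1.60856510e-02,
       -2.22184315e-05, -2.14281226e-05]), 'ee_pos': array([0.14389065, 0.53064702, 0.24966078]), 'tcp_rot': array([-1.79931065e+02, -1.47161706e-03,  1.64826310e+02]), 'wrist_force': array([ 0.22209372,  0.54741055, -0.74309567]), 'torque': array([-0.03028055, -0.01137464,  0.00660613]), 'grasp_force': 0.0, 'opening': 0.08520914068691447}
```

View pics/top0.png

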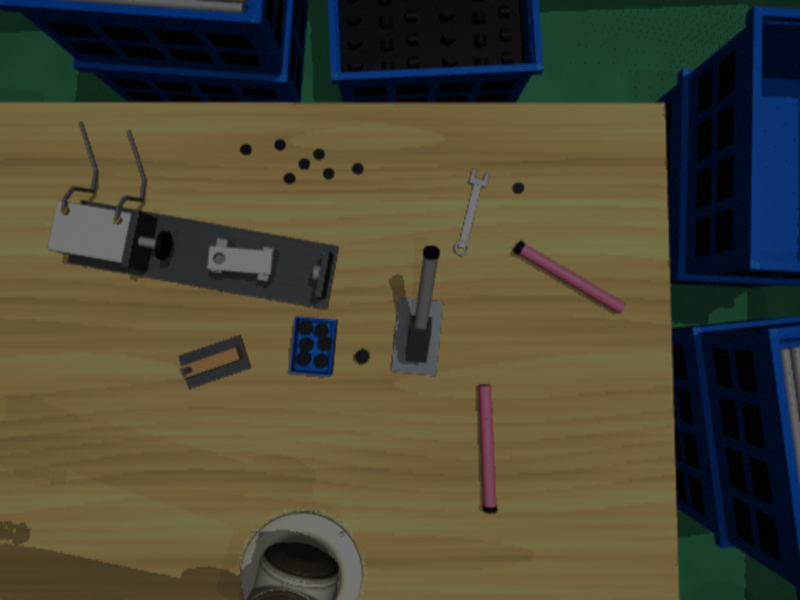

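View pics/scene0.png

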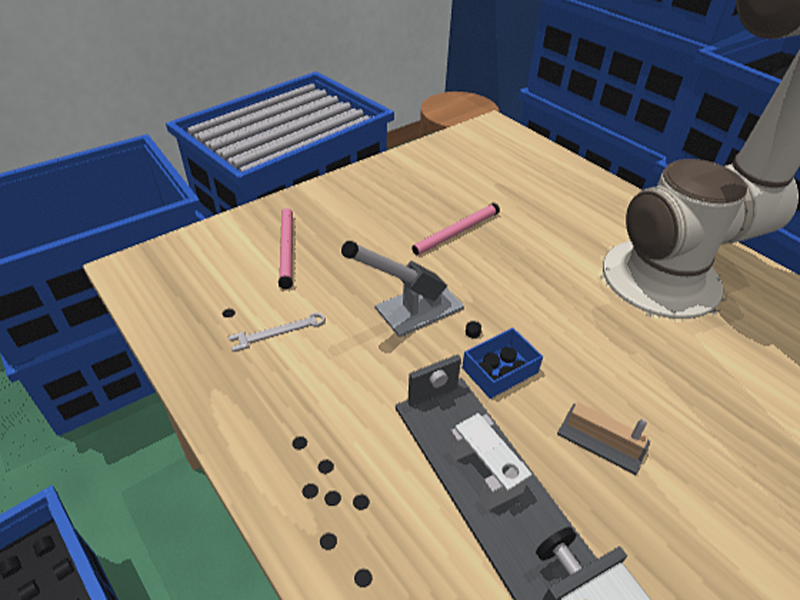

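The top view (800×600 scale) shows the tag on the V-blocks at (240,260) with its hole at (218,258), and the stand at (215,362) with its post near (186,371). The holder is at (417,340), with the grey tube's plug at (431,252).

Tube candidates are the pink one at (570,277), the pink one at (487,447) and the grey one in the holder. The grey one is meant: it is chromed, plug end up and in the sleeve. The crops below confirm it.

```bash
python3 - <<'E'
from h import *
T=np.load("top0.npz");S=np.load("scene0.npz")
def crop(p,x,y,w,h,g): 
    return cv2.resize(np.clip(p[y:y+h,x:x+w,::-1].astype(float)*g,0,255).astype(np.uint8),(400,300),interpolation=cv2.INTER_CUBIC)
a=np.vstack([np.hstack([crop(T['p'],130,155,80,60,1.6),crop(T['p'],115,225,80,60,2)]),np.hstack([crop(T['p'],240,165,133,100,2.),crop(S['p'],300,280,100,75,1)])])
cv2.imwrite("pics/crops.png",a)
for n,D in(("top",T),("scene",S)):
    C=cloud(n,D['d']); 
    z=C[...,2]; print(n,"bench z",np.median(z[(abs(C[...,0]-.45)<.1)&(abs(C[...,1]+.35)<.03)]))
    np.save(n+"C.npy",C)
C=np.load("topC.npy")
def rep(n,u,v): print(n,u,v,C[v,u].round(4))
for u,v in [(185,182),(168,183),(155,180),(190,195),(60,165),(150,253),(131,259),(302,176),(298,200),(293,225)]: rep("top",u,v)
E
```

```text
top bench z 0.0008579922549356578
scene bench z 0.0013361366763526838
top 185 182 [0.6124 0.0619 0.077 ]
top 168 183 [0.6097 0.108  0.0771]
top 155 180 [0.6202 0.1495 0.0557]
top 190 195 [0.5799 0.0567 0.0338]
top 60 165 [0.6565 0.3924 0.095 ]
top 150 253 [0.418  0.1642 0.0423]
top 131 259 [0.4038 0.2073 0.0693]
top 302 176 [ 0.6119 -0.247   0.2196]
top 298 200 [ 0.5573 -0.24    0.1735]
top 293 225 [ 0.4951 -0.2299  0.117 ]
```

View pics/crops.png

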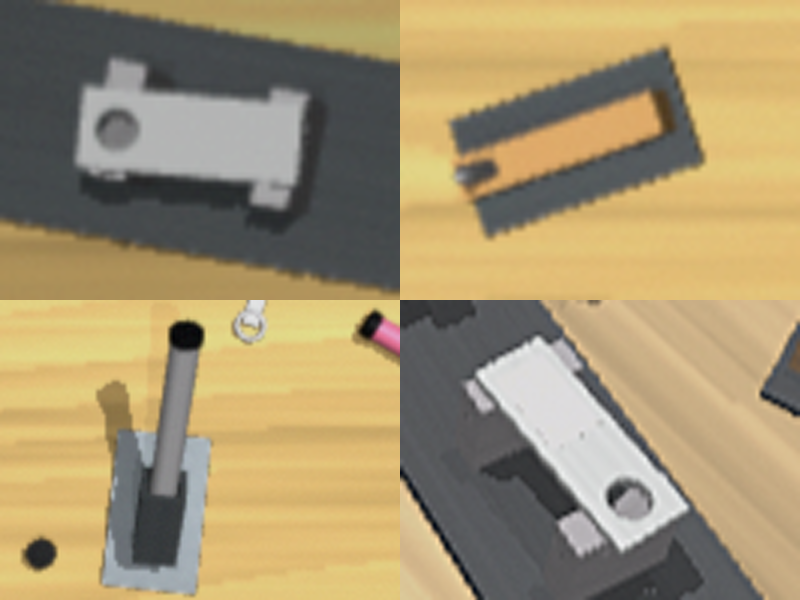

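The crops confirm the look-alike check: the chromed tube is in the sleeve with its plug up, at top (301,176) in native pixels. They also show the tag, yawed a few degrees on the blocks, with its hole at the left (native (153,181)), and the stand's post at the left end of the bar (native (131,259)).

```bash
cat > m.py <<'E'
from h import *
def big(m,box):
    x,y,w,h=box; o=np.zeros(m.shape,np.uint8); o[y:y+h,x:x+w]=m[y:y+h,x:x+w]
    k,l,s,c=cv2.connectedComponentsWithStats(o); i=1+np.argmax(s[1:,4]); return (l==i).astype(np.uint8)
def pts(m): v,u=np.nonzero(m); return np.c_[u,v].astype(float)
E
python3 - <<'E'
from m import *
I={n:np.load(n+"0.npz")['p'] for n in("top","scene")}; C={n:np.load(n+"C.npy") for n in I}
G={n:I[n].astype(int).min(2) for n in I}
print("tag/block grey top",G["top"][190,170],G["top"][169,155],G["top"][182,188],"scene",G["scene"][313,330],G["scene"][338,345],G["scene"][330,347])
# tag
for n,box,th in(("top",(140,160,60,45),110),("scene",(305,280,75,70),205)):
    m=big((G[n]>th),box); cs,h=cv2.findContours(m,cv2.RETR_CCOMP,cv2.CHAIN_APPROX_NONE)
    o=max(cs,key=cv2.contourArea)[:,0,:]; P=onplane(n,o.astype(float),.076)[:,:2]
    r=cv2.minAreaRect((P*1000).astype(np.float32)); print(n,"tag rect",r)
    for c,hh in zip(cs,h[0]):
        if hh[3]>=0 and cv2.contourArea(c)>8:
            (x,y),rr=cv2.minEnclosingCircle(c); q=onplane(n,c[:,0,:].astype(float),.076)[:,:2]*1000
            print(" hole px",x,y,"mm",(q.min(0)+q.max(0))/2,np.ptp(q,axis=0))
# plate
n="top"; p=I[n].astype(int); c=C[n]
m=big((p.max(2)<75)&(c[...,2]<.03),(40,130,210,90)); cs,_=cv2.findContours(m,cv2.RETR_EXTERNAL,cv2.CHAIN_APPROX_NONE)
P=onplane(n,max(cs,key=cv2.contourArea)[:,0,:].astype(float),.012)[:,:2]*1000
print("plate",cv2.minAreaRect(P.astype(np.float32)))
# wood bar, foot of stand
hsv=cv2.cvtColor(I[n],cv2.COLOR_RGB2HSV)
m=big((hsv[...,1]<90)&(c[...,2]<.06)&(p.max(2)<90),(120,230,60,45)); cs,_=cv2.findContours(m,cv2.RETR_EXTERNAL,cv2.CHAIN_APPROX_NONE)
P=onplane(n,np.vstack(cs)[:,0,:].astype(float),.008)[:,:2]*1000; print("foot",cv2.minAreaRect(P.astype(np.float32)))
for n in I:
    c=C[n]; q=c[(c[...,2]>.038)&(c[...,2]<.05)&(abs(c[...,0]-.42)<.06)&(abs(c[...,1]-.16)<.08)]*1000
    print(n,"bar",len(q),q[:,2].mean(),cv2.minAreaRect(q[:,:2].astype(np.float32)))
    q=c[(c[...,2]>.055)&(abs(c[...,0]-.42)<.06)&(abs(c[...,1]-.16)<.08)]*1000; print(" post",len(q),q.mean(0) if len(q) else 0)
    q=c[(c[...,2]>.095)&(abs(c[...,2]-.1)<.008)&(abs(c[...,0]-.67)<.09)&(c[...,1]>.2)]*1000; print(" cyl",len(q),cv2.minAreaRect(q[:,:2].astype(np.float32)))
    q=c[(c[...,2]>.08)&(c[...,2]<.1)&(abs(c[...,0]-.58)<.09)&(abs(c[...,1]+.04)<.04)]*1000; print(" stop",len(q),cv2.minAreaRect(q[:,:2].astype(np.float32)))
E
```

```text
tag/block grey top 80 100 112 scene 132 177 223
top tag rect ((614.0240478515625, 109.92010498046875), (112.90365600585938, 39.2782096862793), 85.03578186035156)
 hole px 152.89024353027344 180.13414001464844 mm [618.012114   149.10443373] [32.82952029 32.67003714]
scene tag rect ((613.9280395507812, 108.99497985839844), (118.21217346191406, 42.457672119140625), 84.87903594970703)
 hole px 357.0 329.0 mm [618.40696439 149.39826939] [27.25001143 26.92320004]
plate ((629.169677734375, 202.19625854492188), (536.1304321289062, 135.28562927246094), 79.73821258544922)
foot ((415.72674560546875, 175.6884765625), (69.55083465576172, 129.91046142578125), 19.095211029052734)
top bar 332 42.81027208594641 ((415.47802734375, 175.3757781982422), (24.09681510925293, 117.29788208007812), 18.873205184936523)
 post 28 [403.41233968 210.35339157  75.10858349]
 cyl 1749 ((671.6632080078125, 350.841796875), (209.40296936035156, 129.4640350341797), 76.48341369628906)
 stop 194 ((587.43115234375, -43.48619842529297), (24.362333297729492, 88.35449981689453), 80.3213119506836)
scene bar 523 42.70152353471312 ((416.9737243652344, 174.9311981201172), (27.626644134521484, 115.39624786376953), 19.626176834106445)
 post 66 [406.93750438 213.24820844  71.84508897]
 cyl 1481 ((639.4638061523438, 301.3031005859375), (87.02128601074219, 117.01238250732422), 53.0287971496582)
 stop 304 ((589.4261474609375, -43.51224136352539), (25.73600959777832, 90.3050537109375), 78.32473754882812)
```

```bash
cat >> m.py <<'E'
from scipy.spatial.transform import Rotation as Ro
def frame(z,x): z=np.array(z,float);z/=np.linalg.norm(z); x=np.array(x,float);x-=z*(x@z);x/=np.linalg.norm(x); return np.c_[x,np.cross(z,x),z]
def inc(pos,R,label="",pose=None):
    o=telemetry.get_obs()
    p,r=(o["ee_pos"],o["tcp_rot"]) if pose is None else pose
    R0=Ro.from_euler("xyz",r,degrees=True).as_matrix()
    print(label,"shift",(R0.T@(np.array(pos)-p)*1000).round(1),"rot",np.degrees(Ro.from_matrix(R0.T@R).as_rotvec()).round(2))
def yawR(a): a=np.radians(a); return frame([0,0,-1],[np.cos(a),np.sin(a),0])
E
python3 - <<'E'
from m import *
inc([.614,.1094,.130],yawR(85),"hover tag")
# tube axis: edges in both views -> planes
I={n:np.load(n+"0.npz")['p'] for n in("top","scene")}; C={n:np.load(n+"C.npy") for n in I}
for n in I:
    c=C[n]; q=(c[...,2]>.10)&(abs(c[...,0]-.57)<.1)&(abs(c[...,1]+.24)<.06)
    p=I[n].astype(int); m=big(q,(0,0,560,420))
    P=pts(m); v,u=np.nonzero(m)
    ca=c[m>0]; print(n,len(P),"cloud ext",ca.min(0).round(3),ca.max(0).round(3))
    cen=ca.mean(0); U,s,V=np.linalg.svd(ca-cen,full_matrices=False); print(" axis dir",V[0].round(3),"cen",cen.round(4))
    np.save(n+"_m.npy",m)
    t=p.max(2)[m>0]; pl=m*(p.max(2)<25); print(" plug px",pts(big(pl>0,(0,0,560,420))).mean(0), (pl>0).sum())
E
```

```text
hover tag shift [-564.  -283.4  120. ] rot [-6.000e-02  5.000e-02  7.983e+01]
top 674 cloud ext [ 0.471 -0.26   0.1  ] [ 0.624 -0.212  0.226]
 axis dir [-0.761  0.085 -0.644] cen [ 0.546  -0.2387  0.163 ]
 plug px [301.45333333 176.54666667] 77
scene 652 cloud ext [ 0.47  -0.261  0.1  ] [ 0.625 -0.211  0.225]
 axis dir [-0.765  0.091 -0.637] cen [ 0.5542 -0.2331  0.162 ]
 plug px [245.72413793 176.27586207] 36
```

>>> play_rows(increments=[[[-564, -283.4, 60], [0, 0, 79.8], 0], [[-564, -283.4, 60], [0, 0, 79.8], 0], [[-564, -283.4, 60], [0, 0, 79.8], 0], [[-564, -283.4, 60], [0, 0, 79.8], 0], [[-564, -283.4, 60], [0, 0, 79.8], 0], [[-564, -283.4, 60], [0, 0, 79.8], 0], [[-564, -283.4, 60], [0, 0, 79.8], 0], [[-564, -283.4, 60], [0, 0, 79.8], 0], [[-564, -283.4, 60], [0, 0, 79.8], 0], [[-564, -283.4, 60], [0, 0, 79.8], 0], [[-564, -283.4, 60], [0, 0, 79.8], 0], [[-564, -283.4, 60], [0, 0, 79.8], 0], [[-564, -283.4, 60], [0, 0, 79.8], 0], [[-564, -283.4, 60], [0, 0, 79.8], 0], [[-564, -283.4, 60], [0, 0, 79.8], 0], [[-564, -283.4, 60], [0, 0, 79.8], 0], [[-564, -283.4, 120], [0, 0, 79.8], 0], [[-564, -283.4, 120], [0, 0, 79.8], 0], [[-564, -283.4, 120], [0, 0, 79.8], 0]], grip_force=40)

```text
time: 2.0
ee_pos: [0.6124, 0.1103, 0.1289]
tcp_rot: [-179.8, 0.1, 85.1]
wrist_force: [0.1, 0.6, 0.4]
opening: 0.0857
grasp_force: 0.0
```

```bash
python3 - <<'E'
from m import *
o=telemetry.get_obs(); print(o["time"],o["q"].round(1),o["ee_pos"],o["tcp_rot"])
inc([.614,.1094,.068],yawR(85),"grasp tag")
E
```

```text
2.0 [ 10.2  14.4   7.4  83.2   0.  105.1] [0.61236474 0.11033244 0.12885979] [-1.79785979e+02  5.66697210e-02  8.51021810e+01]
grasp tag shift [-0.7  1.9 60.9] rot [-0.21  0.06  0.1 ]
```

>>> play_rows(increments=[[[-0.7, 1.5, 20], [0, 0, 0], 0], [[-0.7, 1.5, 40], [0, 0, 0], 0], [[-0.7, 1.5, 52], [0, 0, 0], 0], [[-0.7, 1.5, 61], [0, 0, 0], 0], [[-0.7, 1.5, 61], [0, 0, 0], 0.2], [[-0.7, 1.5, 61], [0, 0, 0], 0.4], [[-0.7, 1.5, 61], [0, 0, 0], 0.6], [[-0.7, 1.5, 61], [0, 0, 0], 1], [[-0.7, 1.5, 61], [0, 0, 0], 1], [[-0.7, 1.5, 61], [0, 0, 0], 1], [[-0.7, 1.5, 61], [0, 0, 0], 1], [[-0.7, 1.5, 61], [0, 0, 0], 1]], grip_force=40)

```text
time: 3.2
ee_pos: [0.6161, 0.109, 0.0706]
tcp_rot: [179.9, -0.0, 85.0]
wrist_force: [-1.2, 0.1, 6.2]
opening: 0.043
grasp_force: 40.9
```

>>> play_rows(increments=[[[0, 0, -15], [0, 0, 0], 1], [[0, 0, -40], [0, 0, 0], 1], [[0, 0, -80], [0, 0, 0], 1], [[0, 0, -120], [0, 0, 0], 1], [[0, 0, -120], [0, 0, 0], 1], [[0, 0, -120], [0, 0, 0], 1], [[0, 0, -120], [0, 0, 0], 1]])

```text
time: 3.9
ee_pos: [0.6152, 0.1088, 0.1884]
tcp_rot: [-179.9, 0.0, 85.0]
wrist_force: [-0.4, -0.3, -0.8]
opening: 0.0428
grasp_force: 41.1
```

```bash
python3 - <<'E'
from m import *
o=telemetry.get_obs(); print(o["time"],o["ee_pos"],o["tcp_rot"],o["opening"],o["grasp_force"],o["wrist_force"])
for n in("scene","top"):
    p,d=camera(n); np.savez(n+"1.npz",p=p,d=d)
    if n=="scene": cv2.imwrite("pics/scene1.png",cv2.resize(p[180:420,230:550,::-1],(800,600),interpolation=cv2.INTER_CUBIC))
E
```

```text
3.9 [0.61517273 0.10878531 0.18838082] [-1.79917592e+02  2.40134459e-02  8.50270360e+01] 0.04276090245502152 41.05190098285675 [-0.41305069 -0.31112827 -0.78532082]
```

View pics/scene1.png

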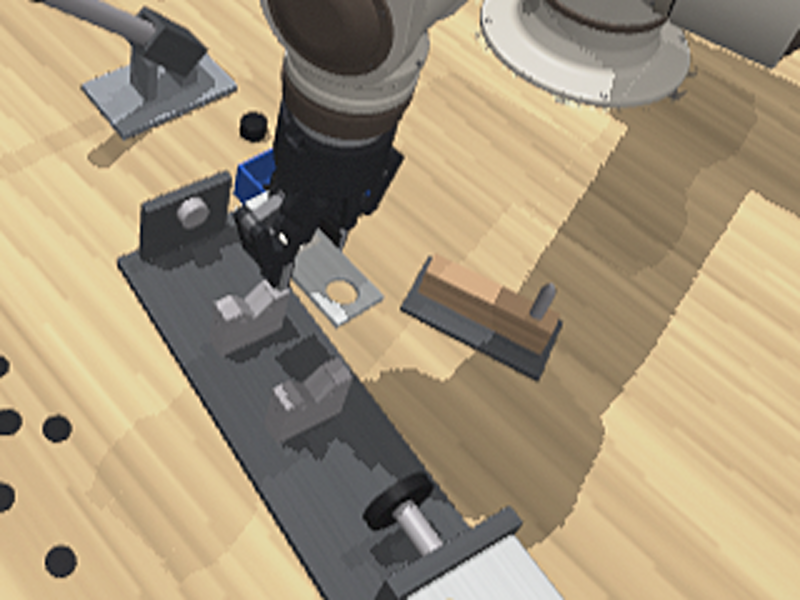

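The tag is held level between the fingers, with its hole visible at crop (342,291), native (367,296). The V-blocks are now bare.

```bash
python3 - <<'E'
from m import *
D=np.load("scene1.npz"); p=D['p']; C=cloud("scene",D['d'])
o=telemetry.get_obs(); e=o["ee_pos"]
print(C[302,352:384:4,2].round(4), C[292,366])
tagm=big((abs(C[...,2]-.194)<.012)&(abs(C[...,0]-.62)<.035)&(C[...,1]>.115)&(C[...,1]<.18),(330,260,80,70))
cs,h=cv2.findContours(tagm,cv2.RETR_CCOMP,cv2.CHAIN_APPROX_NONE)
q=C[tagm>0]; print("tag z",np.median(q[:,2]),q.min(0),q.max(0))
for c,hh in zip(cs,h[0]):
    if hh[3]>=0: 
        w=onplane("scene",c[:,0,:].astype(float),np.median(q[:,2]))[:,:2]*1000; print("hole",c[:,0].mean(0),(w.min(0)+w.max(0))/2,np.ptp(w,axis=0))
ox=max(cs,key=cv2.contourArea)[:,0,:].astype(float); w=onplane("scene",ox,np.median(q[:,2]))[:,:2]*1000
print(cv2.minAreaRect(w.astype(np.float32)))
print("expected hole", e[:2]*1000+40*np.array([np.cos(np.radians(85)),np.sin(np.radians(85))]))
# V blocks tops now free, both views
for n in("scene","top"):
    D=np.load(n+"1.npz"); C=cloud(n,D['d']); p=D['p'].astype(int)
    u=np.array([.178,.984]); v=np.array([.984,-.178])
    L=(C[...,:2]-np.array([.6135,.108])); a=L@u; b=L@v
    m=(abs(C[...,2]-.071)<.004)&(abs(a)<.07)&(abs(b)<.045)
    print(n,m.sum())
    for s in(-1,1):
        k=m&(a*s>.02); 
        if k.sum(): print(s,"a",np.percentile(a[k],[2,50,98]).round(4),"b",np.percentile(b[k],[2,50,98]).round(4))
E
```

```text
[0.0008 0.0024 0.1974 0.1958 0.1929 0.1949 0.1933 0.001 ] [0.49006793 0.06957054 0.00063286]
tag z 0.19426049549633762 [0.5881813  0.11501737 0.1835612 ] [0.64486345 0.17074972 0.20578134]
hole [364. 307.] [640.57030992 163.11679435] [2.96484952 2.84844858]
hole [374. 293.] [604.67025308 153.47103303] [3.20117699 2.97265633]
hole [366.0625 296.0625] [620.96504778 149.35805331] [21.21028312 23.06203094]
hole [347. 287.] [634.68511986 114.76686132] [3.11041371 3.1669535 ]
((616.5184936523438, 141.49154663085938), (66.09490966796875, 60.31121063232422), 0.3651210069656372)
expected hole [618.49150999 148.58608575]
scene 330
-1 a [-0.0565 -0.0448 -0.0363] b [-0.0266  0.0204  0.0348]
1 a [0.0341 0.0441 0.0534] b [-0.0282 -0.0079  0.0347]
top 108
-1 a [-0.0564 -0.0464 -0.0365] b [-0.03    0.001   0.0321]
```

```bash
python3 - <<'E'
from m import *
e=telemetry.get_obs()["ee_pos"]; off=np.r_[Ro.from_euler("z",24.3,degrees=True).apply([.6198-e[0],.149-e[1],0])[:2],0]
t=np.array([.4028,.2132,.165])-off; print(t)
inc(t,yawR(109.3),"above post")
E
```

```text
[0.41499835 0.17453226 0.165     ]
above post shift [  48.2 -204.9   23.3] rot [-1.400e-01  1.000e-02 -2.428e+01]
```

>>> play_rows(increments=[[[12, -50, 0], [0, 0, -6], 1], [[24, -100, 5], [0, 0, -12], 1], [[36, -150, 10], [0, 0, -18], 1], [[44, -185, 18], [0, 0, -24.3], 1], [[48.2, -205, 23], [0, 0, -24.3], 1], [[48.2, -205, 23], [0, 0, -24.3], 1], [[48.2, -205, 23], [0, 0, -24.3], 1], [[48.2, -205, 23], [0, 0, -24.3], 1], [[48.2, -205, 23], [0, 0, -24.3], 1]])

```text
time: 4.9
ee_pos: [0.4162, 0.1744, 0.1661]
tcp_rot: [-180.0, 0.0, 109.3]
wrist_force: [-0.0, -0.7, -0.7]
opening: 0.0428
grasp_force: 41.2
```

```bash
python3 - <<'E'
from m import *
o=telemetry.get_obs(); print(o["ee_pos"],o["tcp_rot"])
a=[]
for n in("top","scene"):
    p,d=camera(n); np.savez(n+"2.npz",p=p,d=d)
    x,y=proj(n,[.403,.213,.12])[0].astype(int); x=np.clip(x-50,0,460); y=np.clip(y-37,0,345)
    print(n,"crop",x,y); a.append(cv2.resize(p[y:y+75,x:x+100,::-1],(400,300),interpolation=cv2.INTER_CUBIC))
    for P in([.4028,.2132,.086],[.4028,.2132,.042]): print(proj(n,P))
    C=cloud(n,d); m=(abs(C[...,2]-.171)<.008)&(np.hypot(C[...,0]-.403,C[...,1]-.213)<.04); print(n,m.sum())
    if m.sum()>30:
        z=.171; m=big(m,(0,0,560,420)); cs,h=cv2.findContours(m,cv2.RETR_CCOMP,cv2.CHAIN_APPROX_NONE)
        for c,hh in zip(cs,h[0]):
            if hh[3]>=0 and len(c)>8: w=onplane(n,c[:,0].astype(float),z)[:,:2]*1000; print(" hole",(w.min(0)+w.max(0))/2,np.ptp(w,axis=0))
cv2.imwrite("pics/two.png",np.hstack(a))
E
```

```text
[0.41623151 0.17438582 0.1661329 ] [-1.79981232e+02  5.75715635e-03  1.09272379e+02]
top crop 72 223
[[126.62616578 259.89550217]]
[[132.24883207 258.53035634]]
top 0
scene crop 405 247
[[450.68511474 293.53200348]]
[[444.42094863 305.0549533 ]]
scene 401
 hole [404.62136378 212.01627268] [22.09928195 23.86332099]
```

View pics/two.png

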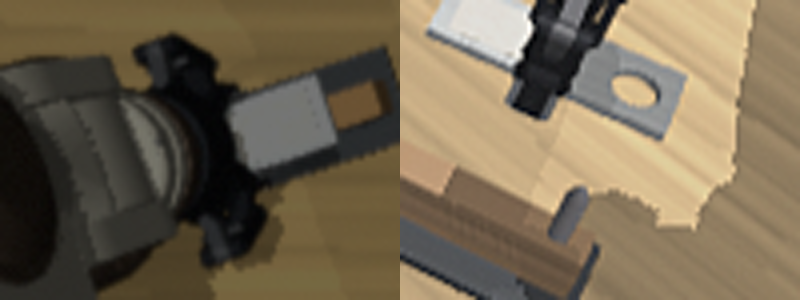

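The two-crop picture shows the tag held level. Its hole is at scene native (464,269), above the post tip at (450,294). A 1.2 mm trim in x and y is needed before lowering.

>>> play_rows(increments=[[[1.3, -1.3, 20], [0, 0, 0], 1], [[1.3, -1.3, 50], [0, 0, 0], 1], [[1.3, -1.3, 66], [0, 0, 0], 1], [[1.3, -1.3, 78], [0, 0, 0], 1], [[1.3, -1.3, 86], [0, 0, 0], 1], [[1.3, -1.3, 94], [0, 0, 0], 1], [[1.3, -1.3, 102], [0, 0, 0], 1], [[1.3, -1.3, 110], [0, 0, 0], 1], [[1.3, -1.3, 114], [0, 0, 0], 1], [[1.3, -1.3, 114], [0, 0, 0], 1], [[1.3, -1.3, 114], [0, 0, 0], 1]])

```text
time: 6.1
ee_pos: [0.414, 0.1755, 0.0525]
tcp_rot: [180.0, -0.0, 109.3]
wrist_force: [0.3, -0.3, -1.2]
opening: 0.043
grasp_force: 41.2
```

>>> play_rows(increments=[[[0, 0, 4], [0, 0, 0], 1], [[0, 0, 7], [0, 0, 0], 1], [[0, 0, 9], [0, 0, 0], 1], [[0, 0, 10], [0, 0, 0], 1], [[0, 0, 10], [0, 0, 0], 1]])

```text
time: 6.6
ee_pos: [0.4138, 0.1754, 0.0426]
tcp_rot: [180.0, 0.0, 109.3]
wrist_force: [-2.3, -1.9, 3.8]
opening: 0.0428
grasp_force: 41.6
```

>>> play_rows(increments=[[[0, 0, 0.5], [0, 0, 0], 0.8], [[0, 0, 0.5], [0, 0, 0], 0.4], [[0, 0, 0.5], [0, 0, 0], 0.2], [[0, 0, 0.5], [0, 0, 0], 0.1], [[0, 0, 0], [0, 0, 0], 0.1], [[0, 0, 0], [0, 0, 0], 0.1], [[0, 0, -20], [0, 0, 0], 0], [[0, 0, -60], [0, 0, 0], 0], [[0, 0, -110], [0, 0, 0], 0], [[0, 0, -160], [0, 0, 0], 0], [[0, 0, -200], [0, 0, 0], 0], [[0, 0, -240], [0, 0, 0], 0], [[0, 0, -240], [0, 0, 0], 0], [[0, 0, -240], [0, 0, 0], 0], [[0, 0, -240], [0, 0, 0], 0]])

```text
time: 8.1
ee_pos: [0.4136, 0.1754, 0.2812]
tcp_rot: [-179.9, 0.0, 109.3]
wrist_force: [0.2, -0.0, 0.3]
opening: 0.0852
grasp_force: 0.0
```

```bash
python3 - <<'E'
from m import *
o=telemetry.get_obs(); print(o["time"],o["ee_pos"],o["tcp_rot"],o["q"].round(1))
a=[]
for n in("scene","top"):
    p,d=camera(n); np.savez(n+"3.npz",p=p,d=d); C=cloud(n,d)
    x,y=proj(n,[.416,.175,.048])[0].astype(int)
    a.append(cv2.resize(p[y-37:y+38,x-50:x+50,::-1],(400,300),interpolation=cv2.INTER_CUBIC))
    m=(C[...,2]>.040)&(C[...,2]<.056)&(np.hypot(C[...,0]-.416,C[...,1]-.175)<.075); q=C[m]*1000
    if len(q)>20: print(n,len(q),"z",np.percentile(q[:,2],[5,50,95]),cv2.minAreaRect(q[:,:2].astype(np.float32)))
cv2.imwrite("pics/hung.png",np.hstack(a))
# tube axis
pl=[]
for n in("top","scene"):
    D=np.load(n+"0.npz"); p=D['p'].astype(int); m=np.load(n+"_m.npy"); C=np.load(n+"C.npy")
    m=((m>0)&(C[...,2]>.125)&(p.max(2)>(60 if n=="top" else 70))).astype(np.uint8); m=big(m,(0,0,560,420)); P=pts(m)
    (vx,vy,x0,y0)=cv2.fitLine(P.astype(np.float32),cv2.DIST_L2,0,.01,.01).ravel()
    s=(P-[x0,y0])@[vx,vy]; t=(P-[x0,y0])@[-vy,vx]
    print(n,len(P),"line",vx,vy,x0,y0,"len",np.ptp(s),"width",t.std()*12**.5)
    c,d=ray(n,[[x0-30*vx,y0-30*vy],[x0+30*vx,y0+30*vy]]); k=np.cross(d[0],d[1]); k/=np.linalg.norm(k); pl.append((k,k@c))
a=np.cross(pl[0][0],pl[1][0]); a/=np.linalg.norm(a); a*=np.sign(a[2])
A=np.array([pl[0][0],pl[1][0],[0,0,1]])
pt=lambda z: np.linalg.solve(A,[pl[0][1],pl[1][1],z])
print("axis",a,"elev",np.degrees(np.arcsin(a[2])),"angle between planes",np.degrees(np.arccos(abs(pl[0][0]@pl[1][0]))))
for z in(.102,.13,.16,.2): print(pt(z).round(4))
for n,px in(("top",[301.45,176.55]),("scene",[245.7,176.3])):
    c,d=ray(n,px); print(n,"plug pt", end=" ")
    # nearest on axis
    M=np.c_[a,-d[0]]; sol=np.linalg.lstsq(M,c-pt(.13),rcond=None)[0]; print((pt(.13)+sol[0]*a).round(4))
E
```

```text
8.1 [0.41364533 0.1753636  0.28117378] [-1.79910406e+02  8.24507654e-03  1.09329325e+02] [23.  -7.8  1.  98.9 -0.  93.6]
scene 935 z [44.87192231 48.70942321 51.2924694 ] ((413.42169189453125, 174.62442016601562), (48.08586883544922, 120.29623413085938), 19.85418701171875)
top 679 z [43.76051849 48.50977328 52.26325689] ((412.4616394042969, 175.67453002929688), (43.99836730957031, 122.16182708740234), 19.422510147094727)
top 297 line 0.1618068 -0.9868224 298.9495 201.60606 len 43.388223588466644 width 7.481333028312514
scene 358 line 0.91696894 0.39895862 265.01956 182.38268 len 46.491868019104004 width 10.250537200444915
axis [ 0.7335544  -0.08839044  0.67385835] elev 42.3655569521542 angle between planes 67.22262362821046
[ 0.4942 -0.2361  0.102 ]
[ 0.5247 -0.2398  0.13  ]
[ 0.5574 -0.2437  0.16  ]
[ 0.6009 -0.249   0.2   ]
top plug pt [ 0.6112 -0.2502  0.2094]
scene plug pt [ 0.6056 -0.2495  0.2043]
```

View pics/hung.png

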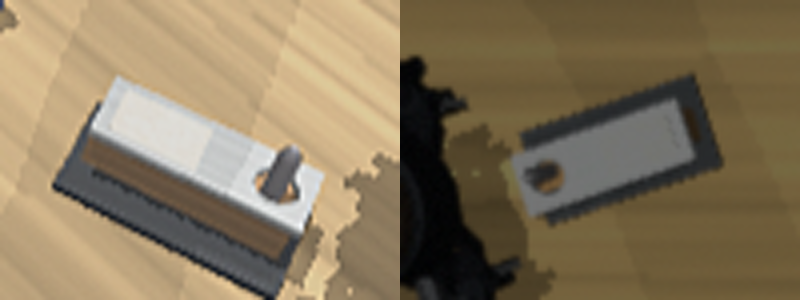

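The tag hangs flat on the bar with the post through its hole, and its top is at z ≈ 48.5 mm, as it should be. Next is the tube.

```bash
cat >> m.py <<'E'
a=np.array([.7336,-.0884,.6739]); h=np.array([a[0],a[1],0])/np.hypot(a[0],a[1])
zt=h*a[2]-np.array([0,0,np.hypot(a[0],a[1])]); mid=np.array([.5235,-.2396,.129]); RT=frame(zt,-a)
E
python3 - <<'E'
from m import *
P1=np.array([.42,-.2275,.281]); inc(P1,yawR(173.1),"leg1")
e=np.degrees
from scipy.spatial.transform import Rotation as Ro
r=Ro.from_matrix(yawR(173.1)).as_euler("xyz",degrees=True)
inc(mid-.12*zt,RT,"leg2",(P1,r))
E
```

```text
leg1 shift [-3.822e+02 -1.272e+02  3.000e-01] rot [-1.100e-01 -6.000e-02 -6.377e+01]
leg2 shift [-23.3   0.4  63.3] rot [-1.000e-02 -4.237e+01 -3.000e-02]
```

>>> play_rows(increments=[[[-48, -16, 0], [0, 0, -8], 0], [[-96, -32, 0], [0, 0, -16], 0], [[-143, -48, 0], [0, 0, -24], 0], [[-191, -64, 0], [0, 0, -32], 0], [[-239, -80, 0], [0, 0, -40], 0], [[-286, -95, 0], [0, 0, -48], 0], [[-334, -111, 0], [0, 0, -56], 0], [[-382, -127, 0], [0, 0, -63.8], 0], [[-382, -127, 0], [0, 0, -63.8], 0], [[-382, -127, 0], [0, 0, -63.8], 0], [[-382, -127, 0], [0, 0, -63.8], 0], [[-382, -127, 0], [0, 0, -63.8], 0]])

```text
time: 9.4
ee_pos: [0.4201, -0.2269, 0.2815]
tcp_rot: [180.0, -0.1, 173.0]
wrist_force: [-0.4, -0.2, 1.1]
opening: 0.0854
grasp_force: 0.0
```

```bash
python3 - <<'E'
from m import *
print(telemetry.get_obs()["q"].round(1)); inc(mid-.12*zt,RT,"leg2")
E
```

```text
[-28.4  -4.    4.5  98.6   0.  -21.4]
leg2 shift [-23.4  -0.2  63.8] rot [ 2.000e-02 -4.245e+01 -1.000e-01]
```

>>> play_rows(increments=[[[-4, 0, 10], [0, -7, 0], 0], [[-8, 0, 20], [0, -14, 0], 0], [[-12, 0, 30], [0, -21, 0], 0], [[-16, 0, 42], [0, -28, 0], 0], [[-20, 0, 54], [0, -35, 0], 0], [[-23.4, 0, 64], [0, -42.4, 0], 0], [[-23.4, 0, 64], [0, -42.4, 0], 0], [[-23.4, 0, 64], [0, -42.4, 0], 0], [[-23.4, 0, 64], [0, -42.4, 0], 0]])

```text
time: 10.3
ee_pos: [0.4449, -0.2301, 0.2219]
tcp_rot: [-179.8, 42.5, 173.3]
wrist_force: [0.7, 0.1, 0.4]
opening: 0.085
grasp_force: 0.0
```

```bash
python3 - <<'E'
from m import *
o=telemetry.get_obs(); print(o["q"].round(1),o["ee_pos"]); inc(mid+.001*zt,RT,"grasp")
R0=Ro.from_euler("xyz",o["tcp_rot"],degrees=True).as_matrix()
print("zt",zt,R0[:,2])
p,d=camera("scene"); C=cloud("scene",d)
cv2.imwrite("pics/pre.png",cv2.resize(p[100:280,200:440,::-1],(800,600),interpolation=cv2.INTER_CUBIC))
E
```

```text
[-38.  -39.7 -38.3  53.3  20.4 -24.1] [ 0.4449001  -0.2300579   0.22189106]
grasp shift [  4.3   0.  123. ] rot [-0.05  0.1   0.11]
zt [ 0.66905992 -0.08062281 -0.73890698] [ 0.67025813 -0.08157825 -0.73763068]
```

View pics/pre.png

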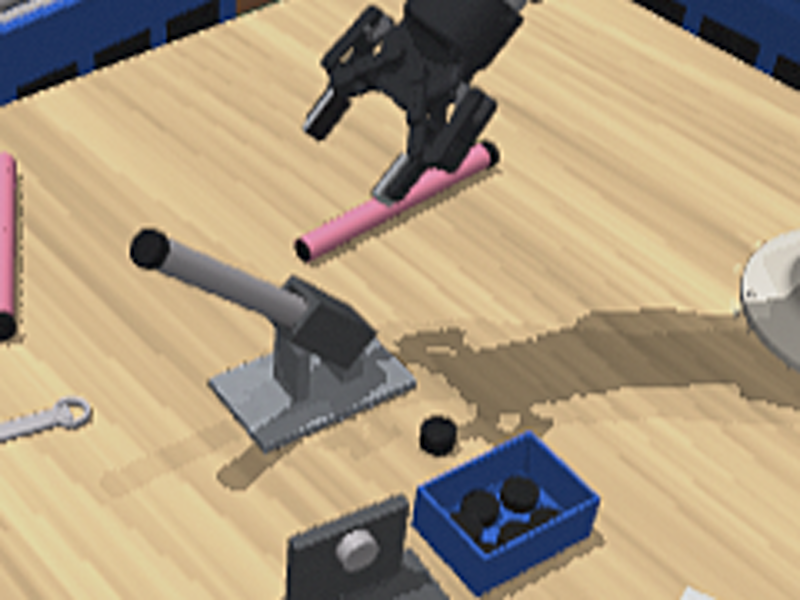

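The open gripper stands above and behind the tube. The chromed tube leaves the sleeve at crop (295,305) with its plug at (150,248), and the approach is free.

>>> play_rows(increments=[[[1, 0, 30], [0, 0.1, 0], 0], [[2, 0, 60], [0, 0.1, 0], 0], [[3, 0, 85], [0, 0.1, 0], 0], [[4, 0, 102], [0, 0.1, 0], 0], [[4.3, 0, 115], [0, 0.1, 0], 0], [[4.3, 0, 122], [0, 0.1, 0], 0], [[4.3, 0, 122], [0, 0.1, 0], 0], [[4.3, 0, 122], [0, 0.1, 0], 0]])

```text
time: 11.15
ee_pos: [0.5227, -0.2395, 0.1263]
tcp_rot: [-180.0, 42.3, 173.2]
wrist_force: [-0.0, 0.2, 0.3]
opening: 0.0857
grasp_force: 0.0
```

```bash
python3 - <<'E'
from m import *
o=telemetry.get_obs(); print(o["q"].round(1),o["ee_pos"],o["wrist_force"]); inc(mid+.001*zt,RT,"grasp")
E
```

```text
[-32.3 -27.5 -42.4  35.7  16.8 -19.4] [ 0.52274154 -0.23951355  0.12631614] [-0.04867047  0.1553388   0.34818994]
grasp shift [-2.4  0.  -0.5] rot [ 0.   -0.06  0.02]
```

>>> play_rows(increments=[[[-2, 0, 0], [0, 0, 0], 0.3], [[-2, 0, 0], [0, 0, 0], 0.5], [[-2, 0, 0], [0, 0, 0], 0.65], [[-2, 0, 0], [0, 0, 0], 0.8], [[-2, 0, 0], [0, 0, 0], 1], [[-2, 0, 0], [0, 0, 0], 1], [[-2, 0, 0], [0, 0, 0], 1], [[-2, 0, 0], [0, 0, 0], 1], [[-2, 0, 0], [0, 0, 0], 1]], grip_force=60)

```text
time: 12.05
ee_pos: [0.5238, -0.2392, 0.127]
tcp_rot: [180.0, 42.3, 173.1]
wrist_force: [-3.2, 4.2, 4.3]
opening: 0.0233
grasp_force: 58.7
```

>>> play_rows(increments=[[[-6, 0, 0], [0, 0, 0], 1], [[-18, 0, 0], [0, 0, 0], 1], [[-34, 0, 0], [0, 0, 0], 1], [[-50, 0, 0], [0, 0, 0], 1], [[-66, 0, 0], [0, 0, 0], 1], [[-82, 0, 0], [0, 0, 0], 1], [[-98, 0, 0], [0, 0, 0], 1], [[-110, 0, 0], [0, 0, 0], 1], [[-120, 0, 0], [0, 0, 0], 1], [[-120, 0, 0], [0, 0, 0], 1], [[-120, 0, 0], [0, 0, 0], 1]])

```text
time: 13.15
ee_pos: [0.6114, -0.25, 0.2067]
tcp_rot: [180.0, 42.2, 173.1]
wrist_force: [-0.5, -0.5, -2.2]
opening: 0.0233
grasp_force: 60.8
```

```bash
python3 - <<'E'
from m import *
o=telemetry.get_obs(); print(o["q"].round(1),o["ee_pos"],o["tcp_rot"],o["opening"],o["wrist_force"],o["torque"])
# straight up while levelling, then across
P=o["ee_pos"]+[0,0,.08]; Rl=yawR(173.1); inc(P,Rl,"level")
E
```

```text
[-27.8 -16.7 -26.   40.3  13.9 -15.8] [ 0.6114469  -0.25002654  0.20666026] [179.98020607  42.23661798 173.11196831] 0.023325133131056587 [-0.47352007 -0.49108316 -2.23160152] [ 0.11361375  0.82541656 -0.00390797]
level shift [-53.8   0.  -59.2] rot [2.000e-02 4.224e+01 2.000e-02]
```

>>> play_rows(increments=[[[-16, 0, -18], [0, 0, 0], 1], [[-32, 0, -36], [0, 7, 0], 1], [[-45, 0, -50], [0, 14, 0], 1], [[-53.8, 0, -59.2], [0, 21, 0], 1], [[-53.8, 0, -59.2], [0, 28, 0], 1], [[-53.8, 0, -59.2], [0, 35, 0], 1], [[-53.8, 0, -59.2], [0, 42.2, 0], 1], [[-53.8, 0, -59.2], [0, 42.2, 0], 1], [[-53.8, 0, -59.2], [0, 42.2, 0], 1], [[-53.8, 0, -59.2], [0, 42.2, 0], 1]])

```text
time: 14.15
ee_pos: [0.611, -0.2501, 0.2886]
tcp_rot: [-180.0, 0.3, 173.1]
wrist_force: [-1.2, 0.1, -0.1]
opening: 0.0232
grasp_force: 60.8
```

```bash
python3 - <<'E'
from m import *
o=telemetry.get_obs(); print(o["q"].round(1),o["ee_pos"],o["tcp_rot"],o["opening"],o["wrist_force"])
inc([.6153,.1063,.26],yawR(79.74+180),"over")
E
```

```text
[-2.230e+01  2.240e+01  3.530e+01  1.025e+02  1.000e-01 -1.540e+01] [ 0.61095822 -0.25008667  0.28863068] [-179.97652623    0.31792626  173.10390809] 0.023174490159240082 [-1.15092505  0.09285161 -0.08524112]
over shift [ 38.6 354.3  28.3] rot [ -0.26   0.24 -86.64]
```

>>> play_rows(increments=[[[3, 30, 0], [0, 0, -7], 1], [[7, 62, 0], [0, 0, -15], 1], [[11, 95, 2], [0, 0, -23], 1], [[15, 130, 5], [0, 0, -31], 1], [[18, 165, 8], [0, 0, -39], 1], [[22, 200, 11], [0, 0, -47], 1], [[26, 235, 14], [0, 0, -55], 1], [[29, 270, 18], [0, 0, -63], 1], [[33, 305, 22], [0, 0, -71], 1], [[36, 332, 25], [0, 0, -79], 1], [[38.6, 350, 28], [0, 0, -86.6], 1], [[38.6, 354, 28], [0, 0, -86.6], 1], [[38.6, 354, 28], [0, 0, -86.6], 1], [[38.6, 354, 28], [0, 0, -86.6], 1], [[38.6, 354, 28], [0, 0, -86.6], 1]])

```text
time: 15.65
ee_pos: [0.6156, 0.1049, 0.2602]
tcp_rot: [-179.8, 0.0, -100.4]
wrist_force: [0.1, -0.6, -2.0]
opening: 0.0233
grasp_force: 60.8
```

```bash
cat > t.py <<'E'
from m import *
o=telemetry.get_obs(); e=o["ee_pos"]; print(o["time"],e,o["tcp_rot"],o["opening"])
u=np.array([.178,.984]); v=np.array([.984,-.178])
for n in("top","scene"):
    p,d=camera(n); C=cloud(n,d); np.savez(n+"4.npz",p=p,d=d)
    L=C[...,:2]-np.array([.6153,.1063]); A=L@u; B=L@v
    m=(abs(C[...,2]-e[2])<.03)&(abs(A)<.16)&(abs(B)<.035)
    hi=m&(A>.05); lo=m&(A<-.05)
    for nm,k in(("plug side",hi),("open side",lo)):
        if k.sum()>10: print(n,nm,k.sum(),"A",np.percentile(A[k],[2,98]).round(4),"Bmean",B[k].mean().round(4),"Brange",np.percentile(B[k],[3,97]).round(4),"ztop",np.percentile(C[...,2][k],[50,90,97]).round(4),"slope dB/dA,dz/dA",np.polyfit(A[k],B[k],1)[0].round(3),np.polyfit(A[k],C[...,2][k],1)[0].round(3))
E
python3 t.py; python3 - <<'E'
import numpy as np,cv2
p=np.load("scene4.npz")['p']; cv2.imwrite("pics/over.png",cv2.resize(p[150:390,230:550,::-1],(800,600),interpolation=cv2.INTER_CUBIC))
E
```

```text
15.65 [0.61564876 0.10486973 0.26018776] [-1.79813113e+02  3.54186105e-02 -1.00428510e+02] 0.023341749945763112
top open side 388 A [-0.126  -0.0517] Bmean -0.0021 Brange [-0.0133  0.0098] ztop [0.2734 0.2767 0.2779] slope dB/dA,dz/dA 0.013 0.024
scene plug side 761 A [0.0518 0.1212] Bmean 0.0073 Brange [-0.0057  0.0163] ztop [0.2724 0.2756 0.2767] slope dB/dA,dz/dA -0.007 -0.046
scene open side 373 A [-0.1251 -0.0616] Bmean 0.0047 Brange [-0.0078  0.0123] ztop [0.2735 0.2761 0.277 ] slope dB/dA,dz/dA 0.01 0.022
```

View pics/over.png

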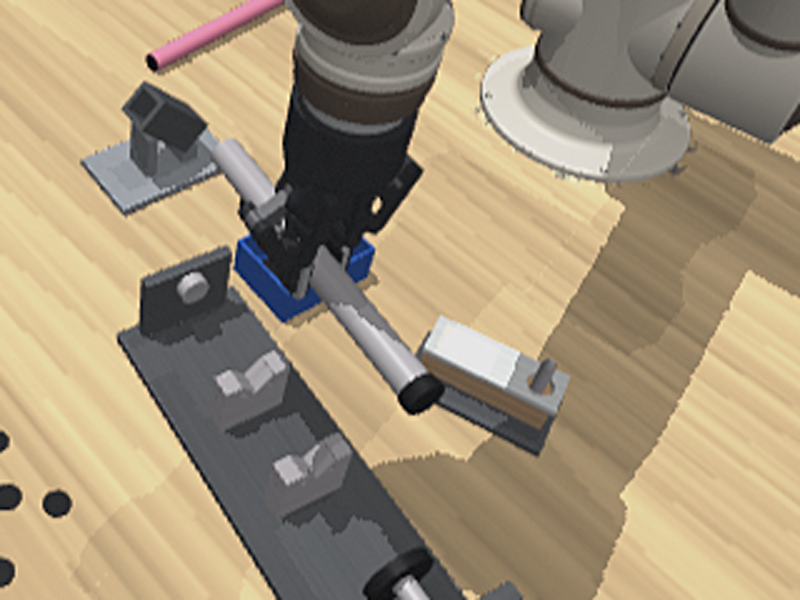

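The tube is held level over the press with its plug towards the ram, at crop (422,393). Its open end is at (228,150), and the tag still hangs on the stand.

```bash
cat >> t.py <<'E'
for n in("scene","top"):
    D=np.load(n+"4.npz"); C=cloud(n,D['d']); L=C[...,:2]-np.array([.6153,.1063]); A=L@u; B=L@v
    m=(abs(C[...,2]-e[2])<.03)&(abs(B)<.03)&(abs(A)<.2); X=[]
    bins=[-.12,-.11,-.1,-.09,-.08,-.07]+([.055,.065,.075,.085,.095] if n=="scene" else [])
    for b in bins:
        k=m&(abs(A-b)<.005)
        if k.sum()<12: continue
        # circle fit, radius 12.5, in (B,z)
        from scipy.optimize import least_squares
        q=np.c_[B[k],C[...,2][k]]
        s=least_squares(lambda c: np.hypot(q[:,0]-c[0],q[:,1]-c[1])-.0125,[0,e[2]],loss="soft_l1",f_scale=.001).x
        X.append((b,*s)); 
    X=np.array(X); print(n,(X*1000).round(1).tolist())
    for j,nm in((1,"B"),(2,"z")):
        f=np.polyfit(X[:,0],X[:,j],1); print(nm,"at centre mm",(f[1]*1000).round(1),"slope deg",np.degrees(f[0]).round(2))
E
python3 t.py | tail -6
```

```text
scene [[-120.0, -1.0, 262.7], [-110.0, -0.7, 262.9], [-100.0, -0.4, 262.6], [-90.0, 0.1, 262.6], [-80.0, -0.1, 262.6], [-70.0, 0.2, 262.5], [55.0, 1.9, 262.2], [65.0, 2.1, 262.3], [75.0, 2.4, 262.3], [85.0, 2.3, 262.1], [95.0, 2.8, 262.3]]
B at centre mm 1.2 slope deg 0.9
z at centre mm 262.4 slope deg -0.14
top [[-120.0, -2.2, 262.6], [-110.0, -1.7, 262.7], [-100.0, -1.4, 262.5], [-90.0, -1.3, 263.0], [-80.0, -1.4, 263.0], [-70.0, -0.9, 262.8]]
B at centre mm 0.6 slope deg 1.25
z at centre mm 263.5 slope deg 0.43
```

```bash
python3 - <<'E'
from m import *
u=np.array([.178,.984]); v=np.array([.984,-.178])
for n,f in(("top","0"),("scene","0"),("scene","1")):
    D=np.load(n+f+".npz"); p=D['p'].astype(int); C=cloud(n,D['d'])
    m=((C[...,2]>.006)&(C[...,2]<.02)&(p.max(2)<(75 if n=="top" else 130))).astype(np.uint8); 
    L=C[...,:2]-np.array([.6153,.1063]); A=L@u; B=L@v; m=(m>0)&(abs(B)<.09)
    v_,u_=np.nonzero(m); W=onplane(n,np.c_[u_,v_].astype(float),.012)[:,:2]-np.array([.6153,.1063]); a_=W@u; b_=W@v
    for s in(1,-1):
        X=[]
        for c in np.arange(-.16,.2,.008):
            k=abs(a_-c)<.004
            if k.sum()>3 and (s*b_[k]).max()>.055: X.append((c,s*(s*b_[k]).max()))
        X=np.array(X)
        if len(X)<8: continue
        g=np.polyfit(X[:,0],X[:,1],1); r=X[:,1]-np.polyval(g,X[:,0]); k=abs(r)<2*r.std()+1e-4; g=np.polyfit(X[k,0],X[k,1],1)
        print(n,f,"side",s,len(X),"B0 mm",(g[1]*1000).round(1),"slope deg",np.degrees(g[0]).round(2),"resid",(r[k].std()*1000).round(2))
E
```

```text
top 0 side 1 45 B0 mm 63.4 slope deg 0.04 resid 0.52
top 0 side -1 45 B0 mm -64.9 slope deg -0.06 resid 0.71
scene 0 side 1 43 B0 mm 67.3 slope deg 0.05 resid 0.49
scene 0 side -1 43 B0 mm -68.5 slope deg 3.7 resid 7.85
scene 1 side 1 43 B0 mm 67.3 slope deg 0.05 resid 0.49
scene 1 side -1 33 B0 mm -63.4 slope deg -0.24 resid 0.72
```

```bash
python3 - <<'E'
from m import *
inc([.6163,.1098,.150],yawR(-100.43+.95),"final")
E
```

```text
final shift [ -4.4   0.6 109.3] rot [-0.1   0.01 -0.87]
```

>>> play_rows(increments=[[[-2, 0.3, 15], [0, 0, -0.5], 1], [[-4.4, 0.6, 35], [0, 0, -0.9], 1], [[-4.4, 0.6, 55], [0, 0, -0.9], 1], [[-4.4, 0.6, 75], [0, 0, -0.9], 1], [[-4.4, 0.6, 92], [0, 0, -0.9], 1], [[-4.4, 0.6, 103], [0, 0, -0.9], 1], [[-4.4, 0.6, 109], [0, 0, -0.9], 1], [[-4.4, 0.6, 109], [0, 0, -0.9], 1], [[-4.4, 0.6, 109], [0, 0, -0.9], 1], [[-4.4, 0.6, 109], [0, 0, -0.9], 1], [[-4.4, 0.6, 109], [0, 0, -0.9], 1], [[-4.4, 0.6, 109], [0, 0, -0.9], 1]])

```text
time: 17.05
ee_pos: [0.6163, 0.1104, 0.1508]
tcp_rot: [-179.9, 0.0, -99.4]
wrist_force: [0.5, 0.1, -1.5]
opening: 0.0233
grasp_force: 60.8
```

```bash
python3 t.py; python3 - <<'E'
from m import *
# tag still hung?
D=np.load("scene4.npz"); C=cloud("scene",D['d']); m=(C[...,2]>.040)&(C[...,2]<.056)&(np.hypot(C[...,0]-.416,C[...,1]-.175)<.075); q=C[m]*1000
print(len(q),np.median(q[:,2]),cv2.minAreaRect(q[:,:2].astype(np.float32)))
E
```

```text
17.05 [0.61634992 0.1104278  0.15076753] [-1.79866534e+02  1.91374436e-02 -9.93714723e+01] 0.023267085740753105
top open side 284 A [-0.1204 -0.0521] Bmean -0.0008 Brange [-0.0121  0.0109] ztop [0.1642 0.1674 0.1692] slope dB/dA,dz/dA -0.001 0.031
scene plug side 663 A [0.0515 0.1265] Bmean 0.0048 Brange [-0.0083  0.0136] ztop [0.1634 0.1667 0.1677] slope dB/dA,dz/dA -0.022 -0.028
scene open side 361 A [-0.119  -0.0522] Bmean 0.0057 Brange [-0.007   0.0137] ztop [0.1643 0.1669 0.1679] slope dB/dA,dz/dA 0.016 -0.005
scene [[-120.0, 1.3, 153.8], [-110.0, 0.8, 153.8], [-100.0, 1.0, 154.5], [-90.0, 0.7, 154.1], [-80.0, 0.9, 154.0], [-70.0, 0.7, 153.9], [55.0, 0.5, 153.5], [65.0, 0.7, 153.7], [75.0, 0.5, 153.6], [85.0, 0.3, 153.6], [95.0, 0.5, 153.6]]
B at centre mm 0.7 slope deg -0.13
z at centre mm 153.8 slope deg -0.13
top [[-120.0, -0.9, 153.0], [-110.0, -0.6, 153.3], [-100.0, -0.2, 154.2], [-90.0, -0.9, 153.6], [-80.0, -0.3, 154.5], [-70.0, -0.1, 154.0]]
B at centre mm 0.5 slope deg 0.61
z at centre mm 155.9 slope deg 1.29
937 48.69769376047639 ((413.99346923828125, 174.953857421875), (47.868812561035156, 119.83277130126953), 18.892850875854492)
```

>>> play_rows(increments=[[[0, 0, 0], [0, 0, 0], 1], [[0, 0, 0], [0, 0, 0], 1], [[0, 0, 0], [0, 0, 0], 1], [[0, 0, 0], [0, 0, 0], 1], [[0, 0, 0], [0, 0, 0], 1]])

```text
time: 17.65
ee_pos: [0.6162, 0.1104, 0.1503]
tcp_rot: [-179.9, 0.0, -99.4]
wrist_force: [-0.6, 0.1, -1.6]
opening: 0.0234
grasp_force: 60.8
```

```bash
python3 -c "
from workcell import *
print(workorder.job_done())"
```

```text
the job is handed in; nothing more can be done
None
```

The job is handed in: the tag hangs flat on the stand's post, and the tube is held level and still about 80 mm above the V-blocks, centred and in line with them, plug end towards the cylinder (17.65 s of the 69 s used).

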